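# Pack the tube-bending kit into its sprung-lid case

### The arm

A 6-joint arm with a two-finger parallel gripper is mounted at the origin on the work surface. World frame = base frame: x ahead of the robot, y to its left, z up, the work surface at z = 0. Lengths are in mm, angles in rad, forces in N, time in s.
With the tool pointing down it reaches from about 275 to 750 mm from the base axis. Payload 10.2 kg.
Tool frame: the origin (TCP) lies at the centre of the arm's flange, where the gripper is bolted on; the fingertips stand 173 mm ahead of it and the grasp point (between the pads) lies 155 mm ahead of it; z points along the fingers, y is the line along which they close (so a half turn about z gives the same grasp; the last joint's range is limited). The gripper opens to 85 mm and grips with 20 to 120 N. Pads are 22 mm wide; open, the fingers measure 114 mm over their backs; the gripper's body (76 mm by 85 mm) begins 54 mm behind the grasp point. The pads swing forward as they close: fully open they stand 13 mm farther back than shut.
Start: joints at [0.974, 0.313, 1.498, -0, 1.331, -0.223], TCP at [191.72, 488.749, 404.694] pointing down, gripper open.
Joint ranges: [-2.94, 2.94], [-0.97, 2.17], [0.19, 2.56], [-1.23, 4.37], [0.02, 3.11], [-2.88, 2.88]. Speed limits (rad/s): [2.39, 2.39, 3.01, 3.14, 3.14, 3.14].

### API

Orientations are given as a unit quaternion [w, x, y, z].
In Python, from rig import ctrl gives the robot as it stands.
- The arm moves only by the shell command python3 steer.py 'ROWS' [OPENING] [FORCE]. ROWS is a JSON list that holds a single list of rows (three levels of brackets), with 1 to 8 rows, each of 6 numbers: dx, dy, dz in units of 50 mm, then a rotation vector rx, ry, rz in units of 0.05 rad; each row is the pose to reach, as a shift and turn from the pose commanded when the command began, along the tool's axes at that moment; what a row does not reach only later rows make up. A row lasts 1/10 s, in which the tool goes at most 50 mm and 0.15 rad, less where a joint would pass 70% of its speed; a pose out of reach is approached as far as the arm can. OPENING is the opening from 0.0 (shut) to 1.0 (fully open), set as the command begins (- or left out keeps the last). The fingers move at their own pace and stop on an object; FORCE is the grip in N (left out, the last holds). Time passes only in rows, so rows that do not move let the fingers close. It prints the time, the measured TCP pose, the force, the opening and the grip force at its end. Input that does not fit is refused with a message, and nothing moves.
- ctrl.sense(): the state, without advancing time (a new reading comes with each control period).
- ctrl.capture(name): name is "scene" or "top"; returns the picture (480x640x3 uint8, red, green, blue); there is no depth.
- ctrl.calibration(name): a dict with "fx", "fy", "cx", "cy" (pixels), "position" and "attitude" of the camera in the world. Camera axes: x right, y down, z forward; pixel columns grow to the right and rows downward; lengths in mm; the calibration is good to about 2 mm. A picture is of the moment at which its call begins. calibration takes no time and is no camera call.
- ctrl.finish_job(): hands the job in; it is judged then, once.
The state is a dict: "time_s": time; "joints": joint angles; "dq": joint speeds; "tau": joint torques, N m; "eef_pos": TCP position; "ee_rot": TCP orientation; "force": force on the tool from outside, world axes, zero at the start; "wrist_torque": the same for the moment, N m; "grip_width": opening from 0.0 (shut) to 1.0 (fully open); "grip_force": force on a finger pad.
Only numpy, scipy, OpenCV 4.12 (cv2) and the standard library are available. Lean on these libraries where they do the work, as an engineer would, in place of code of your own. Each camera call takes 0.05 s, during which the arm holds its last target. There are 200 camera calls.

### The job

Pack the kit case: lift its sprung lid until it stays fully open by itself, tip all the brass fittings out of the pouring bin into the wide bay, and stand the empty bin upright on its rubber mat again. Lay every die block flat, groove up, on the floor of the narrow bay, and finally shut the lid fully; pick up any fitting that goes astray, and leave the other things on the bench where they are.

Things in the scene. Friction and masses are not known exactly. Their poses are not given: they have to be found in the camera images.
- case: Grey steel kit case, fixed, 180 (x) x 290 (y) x 70 mm high without lid; origin at the centre of its underside, z up, x pointing to the hinge side (away from the robot). Walls 5 mm, floor 6 mm. A 5 mm divider, 45 mm high, along x at y = -32.5 mm parts a wide bay (170 x 170 mm, +y side) from a narrow bay (170 x 105 mm, -y side).
- wide_bay (a point): Centre of the floor of the wide bay; axes as the case's. The bay reaches 85 mm either way in x and y; the rim is 64 mm above.
- narrow_bay (a point): Centre of the floor of the narrow bay; axes as the case's. The bay reaches 85 mm either way in x and 52 mm in y.
- lid (a joint): Lid of the case, 6 mm steel plate, 0.6 kg, hinged along the case's far (+x) rim; rad, 0 shut, 1.75 fully open (10 degrees past upright). Sprung, damped hinges: below about 0.9 rad it sinks shut by itself, above that the springs push it fully open and hold it; 1 to 3 N at the bar move it.
- lid_bar (a point): Middle of the lid's handle: round steel bar, 10 mm thick, 128 mm long, along the case's y, held (centre) 40 mm in front of the lid's free edge and in line with the lid by two 8 mm arms 60 mm either side of the middle. Lid shut: 75 mm above the bench, 35 mm clear of the case front. Lid open: topmost, about 290 mm up. It moves on an arc of radius 220 mm about the hinge.
- lid_hinge (a point): Middle of the hinge line, at the case's x = +90 mm, 72 mm above the bench; the line runs along the case's y; axes as the case's.
- mat: Black rubber mat, 180 (x) x 140 (y) x 3 mm, fixed; origin at the centre of its underside. The bin stands on it. It may be at the left or the right of the case.
- bin: Aluminium pouring bin, open on top, about 0.16 kg empty: floor 80 (x) x 60 (y) mm, 60 mm high, walls 3 mm; side walls upright, 60 mm apart outside (grip there); back wall (-x) upright; front wall (+x) leans out 40 degrees as a spout, its rim 90 mm in front of the origin. Origin at the centre of its underside, z up. Holds 3 to 5 fittings.
- sheet: Cardboard sheet, 240 (x) x 150 (y) x 3 mm, fixed; origin at the centre of its underside. The die blocks lie on it, at the other side of the case.
- fitting1: Brass hex fitting, 40 g: hexagon 20 mm across flats and 13 mm high with a 15 mm round neck, 22 mm high over all; origin on its axis at half height, z towards the neck. At the start it is in the bin. It may be absent.
- fitting2: Brass hex fitting, 40 g: hexagon 20 mm across flats and 13 mm high with a 15 mm round neck, 22 mm high over all; origin on its axis at half height, z towards the neck. At the start it is in the bin. It may be absent.
- fitting3: Brass hex fitting, 40 g: hexagon 20 mm across flats and 13 mm high with a 15 mm round neck, 22 mm high over all; origin on its axis at half height, z towards the neck. At the start it is in the bin. It may be absent.
- fitting4: Brass hex fitting, 40 g: hexagon 20 mm across flats and 13 mm high with a 15 mm round neck, 22 mm high over all; origin on its axis at half height, z towards the neck. At the start it is in the bin. It may be absent.
- fitting5: Brass hex fitting, 40 g: hexagon 20 mm across flats and 13 mm high with a 15 mm round neck, 22 mm high over all; origin on its axis at half height, z towards the neck. At the start it is in the bin. It may be absent.
- block1: Steel tube-bending die block, 0.25 kg: 46 (x) x 30 (y) x 26 mm high, with a groove 14 mm wide and 10 mm deep along x in its top; origin at the centre of its underside, z up. It may be absent.
- block2: Steel tube-bending die block, 0.25 kg: 46 (x) x 30 (y) x 26 mm high, with a groove 14 mm wide and 10 mm deep along x in its top; origin at the centre of its underside, z up. It may be absent.
- block3: Steel tube-bending die block, 0.25 kg: 46 (x) x 30 (y) x 26 mm high, with a groove 14 mm wide and 10 mm deep along x in its top; origin at the centre of its underside, z up. It may be absent.
- wrench: Bystander, loose, not part of the job: open-ended wrench, 150 mm, flat on the bench; origin at its underside or on its axis.
- screwdriver: Bystander, loose, not part of the job: screwdriver, 180 mm, flat on the bench; origin at its underside or on its axis.
- spraycan: Bystander, loose, not part of the job: spray can, 60 mm across, 170 mm high, standing; origin at its underside or on its axis.
- keybar: Bystander, loose, not part of the job: dark key-steel bar, 70 x 16 x 14 mm, in front of the case; origin at its underside or on its axis.
- stopbar: Bystander, loose, not part of the job: steel stop bar, 90 x 20 x 20 mm, in front of the case; origin at its underside or on its axis.
- carton: Bystander, loose, not part of the job: cardboard carton, 90 x 100 x 50 mm; origin at its underside or on its axis.

How it is judged:
By the outcome, as a careful person would: the job done as asked, in the order asked, and still so for the second after the job is handed in, with the robot touching nothing.
Of fitting1, fitting2, fitting3, fitting4, fitting5 only 3 to 5 are there at a start; the rules pass over those that are not, and their reading is None.
Of block1, block2, block3 only 2 to 3 are there at a start; the rules pass over those that are not, and their reading is None.
At some moment in a run one of block1, block2, block3, bin may be knocked a few centimetres aside while the robot is not near it.
It also fails if it takes over 210 s, if anything falls off the work surface, if the arm or the gripper's body presses on something with over 40 N, if the wrist force passes 120 N, or if a joint passes its speed limit or range.

## Working session

There is one attempt and no reset: what is moved stays moved. The work goes in short steps, Python scripts to look and compute and a shell command to move; the robot and the scene stay as the last step left them, time stands still between calls to the robot, and variables do not carry over. Pictures are saved under pics/ and viewed, at most 14 in all, crops included, and the job is handed in when it is done.

```bash
ls; mkdir -p pics; python3 - <<'E'
from rig import ctrl
import cv2
for n in ("scene","top"):
    cv2.imwrite(f"pics/{n}0.png",ctrl.capture(n)[:,:,::-1]); print(n,ctrl.calibration(n))
print(ctrl.sense())
E
```

```text
pics
rig.py
steer.py
scene {'fx': 480.4304109394877, 'fy': 480.4304109394877, 'cx': 321.34609997513763, 'cy': 242.59993643187133, 'position': array([1051.23458536, -508.27300802, 1009.53684364]), 'attitude': array([-0.29735955,  0.88874319,  0.32805903, -0.11870174])}
top {'fx': 595.0863241186133, 'fy': 595.0863241186133, 'cx': 308.18140193759785, 'cy': 250.94993034698808, 'position': array([5.33726479e+02, 4.90969834e-01, 1.17787821e+03]), 'attitude': array([ 0.01904568, -0.70117235,  0.71247969, -0.01916492])}
{'time_s': 0.1, 'joints': array([ 9.73633795e-01,  3.13410915e-01,  1.49835046e+00, -9.94705850e-06,
        1.33097968e+00, -2.23401039e-01]), 'dq': array([ 0.00155867, -0.00169468, -0.00207376,  0.00200306, -0.00130382,
        0.0011341 ]), 'tau': array([ 2.42668866e-03, -4.12902188e+01, -2.60146147e+01, -2.57045713e-04,
        3.01207794e-03,  3.15439058e-05]), 'eef_pos': array([191.68535144, 488.72708431, 404.18755982]), 'ee_rot': array([-2.24601673e-04,  1.85793667e-01,  9.82588614e-01, -5.28476303e-04]), 'force': array([ 0.05073489, -0.00231004, -0.21050618]), 'wrist_torque': array([-0.00637634,  0.0213513 , -0.0418702 ]), 'grip_force': 0.0, 'grip_width': 1.0055192006005373}
```
View pics/top0.png

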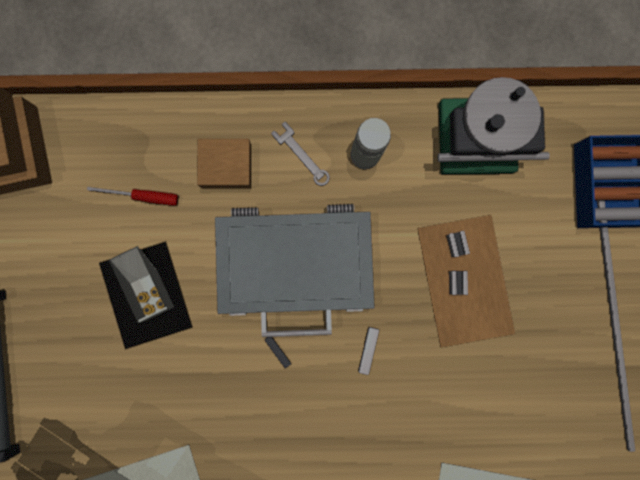

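View pics/scene0.png

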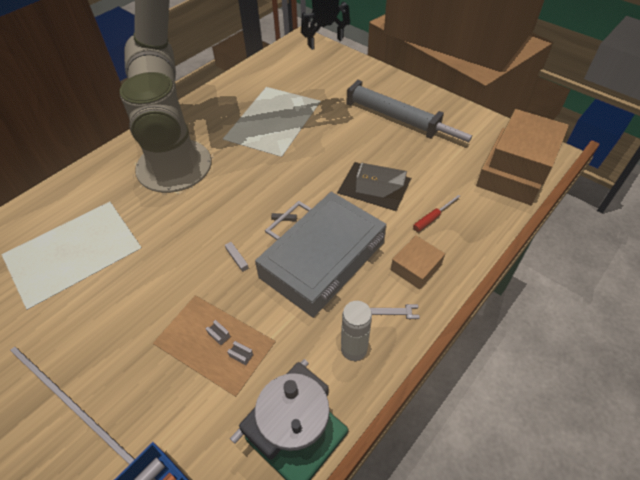

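The top view shows the case at (294,262), its bar at (297,332), the bin on the mat at (145,290) with its spout toward (128,255), and two blocks at (458,244) and (459,283). Next I enlarge both views.

```bash
cat > h.py <<'E'
import numpy as np, cv2
from scipy.spatial.transform import Rotation as R
from rig import ctrl
def rot(q): return R.from_quat(np.roll(q,-1))
def ray(n,u,v):
    c=ctrl.calibration(n); d=rot(c["attitude"]).apply([(u-c["cx"])/c["fx"],(v-c["cy"])/c["fy"],1.]); return np.array(c["position"]),d
def onz(n,u,v,z):
    p,d=ray(n,u,v); return p+d*(z-p[2])/d[2]
def tri(a,b):
    p,d=ray("top",*a); q,e=ray("scene",*b)
    s=np.linalg.lstsq(np.c_[d,-e],q-p,rcond=None)[0]; x,y=p+s[0]*d,q+s[1]*e
    return (x+y)/2, np.linalg.norm(x-y)
def proj(n,P):
    c=ctrl.calibration(n); x=rot(c["attitude"]).inv().apply(np.atleast_2d(P)-c["position"])
    return x[:,:2]/x[:,2:]*c["fx"]+[c["cx"],c["cy"]]
def tile(im,u,v,w,h,k):   # crop with corner u,v
    return cv2.resize(im[v:v+h,u:u+w],None,fx=k,fy=k,interpolation=cv2.INTER_CUBIC)
def down(yaw):  # tool down, tool y axis at angle yaw from world +y ; x axis (cos,sin)
    c,s=np.cos(yaw),np.sin(yaw); return R.from_matrix(np.array([[c,s,0],[s,-c,0],[0,0,-1.]]))
def delta(p,r,s=None):  # row that takes the tool to TCP p, rotation r
    s=s or ctrl.sense(); r0=rot(s["ee_rot"])
    return np.r_[r0.inv().apply(np.array(p)-s["eef_pos"]).round(1),(r0.inv()*r).as_rotvec().round(4)]
np.set_printoptions(suppress=True,precision=3)
E
python3 - <<'E'
import cv2,numpy as np
t=cv2.imread("pics/top0.png");s=cv2.imread("pics/scene0.png")
from h import tile
a=np.vstack([np.hstack([tile(t,95,235,100,75,4),tile(t,415,225,100,75,4)]),np.hstack([tile(s,330,150,100,75,4),tile(s,190,300,100,75,4)])])
cv2.imwrite("pics/z0.png",a)
a=np.hstack([tile(t,210,200,100,150,4)*1,tile(s,240,180,100,150,4)]);cv2.imwrite("pics/z1.png",np.hstack([tile(t,205,295,100,75,4),tile(t,290,295,100,75,4)]) if 0 else np.vstack([np.hstack([tile(t,240,300,100,75,4),tile(t,310,300,100,75,4)]),np.hstack([tile(s,255,180,100,75,4),tile(s,200,220,100,75,4)])]))
E
```

View pics/z0.png

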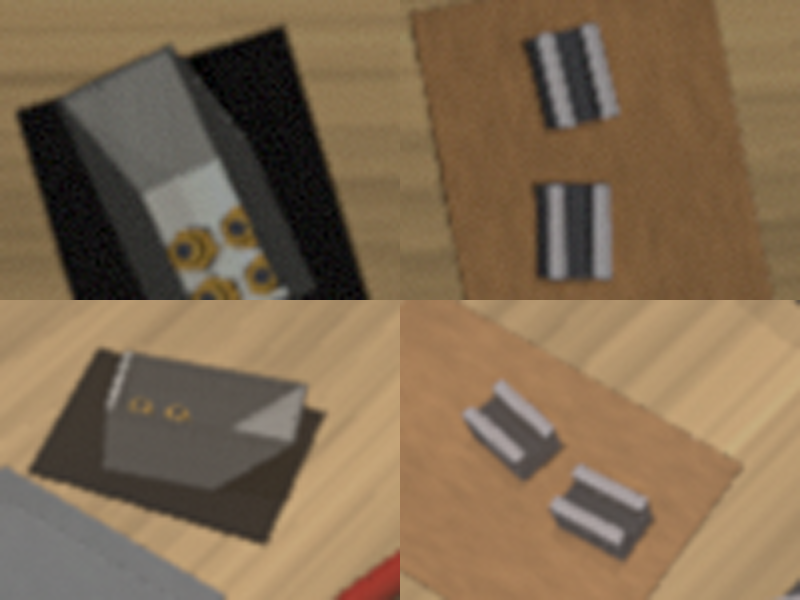

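View pics/z1.png

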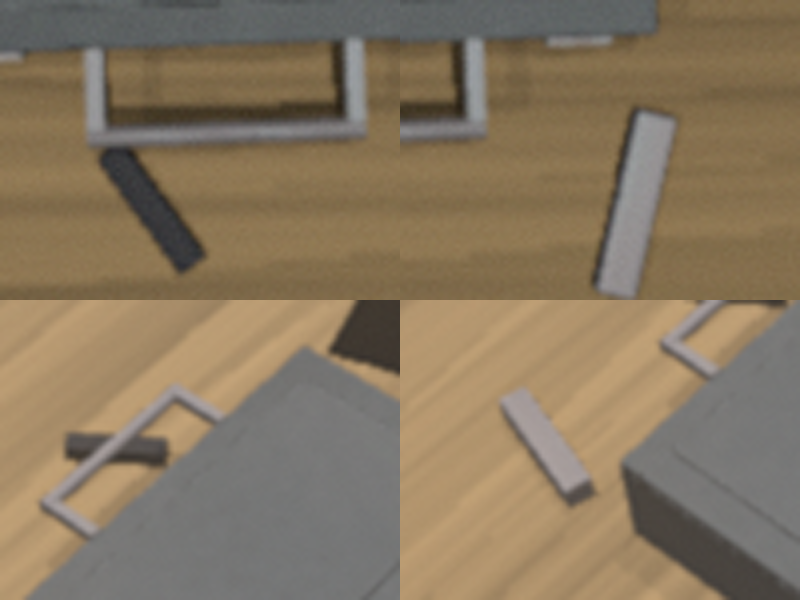

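Both views are clear. The bar ends are at top (262,334) and (331,332), and scene (299,202) and (267,230). The keybar lies under the bar's left end. The blocks have their grooves up, and four fittings are visible in the bin.

```bash
python3 - <<'E'
from h import *
t=cv2.imread("pics/top0.png")
for n,a,b in [("bar+y",(262.5,334),(298.75,202.5)),("bar-y",(331,332.3),(266.75,230.5)),("A",(459.5,244),(240,350.75)),("B",(460,282.75),(217.5,330.3)),("spL",(110.5,260),(406.75,170.75)),("spR",(138,246.25),(403.75,185.75))]:
    p,e=tri(a,b); print(n,p.round(1),e.round(1))
# lid corners (top), lid mask by polygon
hsv=cv2.cvtColor(t,cv2.COLOR_BGR2HSV)
m=((hsv[...,1]<60)&(hsv[...,2]>50)&(hsv[...,2]<130)).astype(np.uint8)
m=cv2.morphologyEx(m,cv2.MORPH_OPEN,np.ones((15,15)))
c=[c for c in cv2.findContours(m,0,2)[0] if cv2.pointPolygonTest(c,(294,262),False)>0][0]
r=cv2.boxPoints(cv2.minAreaRect(c)); print(r, [onz("top",*p,78)[:2].round(1) for p in r])
A=[onz("top",415+x/4,225+y/4,26) for x,y in [(138,36),(198,24),(218,115),(158,128)]]
B=[onz("top",415+x/4,225+y/4,26) for x,y in [(150,184),(208,184),(211,278),(151,278)]]
for Q in(A,B):
    d=(Q[0]+Q[1]-Q[2]-Q[3]); print(np.mean(Q,0).round(1),np.degrees(np.arctan2(d[1],d[0])),np.linalg.norm(d)/2)
cv2.imwrite("pics/z2.png",tile(t,95,230,105,120,5))
E
```

```text
bar+y [440.7  86.1  71.4] 1.7
bar-y [443.6 -38.8  75.2] 2.8
A [ 605.8 -293.5   23.7] 2.5
B [ 530.5 -292.3   24.1] 2.1
spL [583.9 371.8  62.3] 2.5
spR [609.3 321.2  59.5] 3.0
[[213.515 208.948]
 [370.157 203.546]
 [373.779 308.594]
 [217.138 313.995]] [array([674.2, 174.5]), array([ 679.6, -116.8]), array([ 485. , -119.2]), array([479.7, 169.2])]
[ 605.  -293.9   26. ] 10.634588739730406 45.38043059011052
[ 529.8 -292.6   26. ] -0.48499086857426194 45.35653757089394
```

View pics/z2.png

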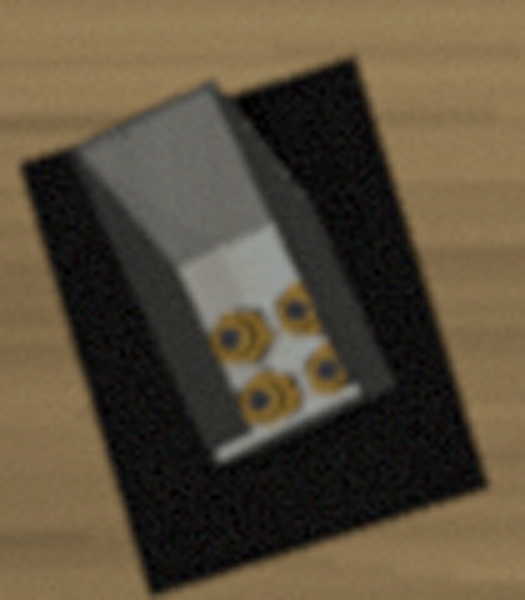

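The bin's back rim corners are at (138.4,321.6) and (167,307.6), and it holds 4 fittings. From this the bar centre is about (442,24,75), with the case yawed about 1.2°.

```bash
cat > d.py <<'E'
import sys
from h import *
x,y,z,w=map(float,sys.argv[1:5]); print(delta((x,y,z),down(np.radians(w))))
E
python3 d.py 442.2 23.7 300 91.2
python3 - <<'E'
from h import *
f=[onz("top",*p,63) for p in [(110.5,260),(138,246.25),(167,307.6),(138.4,321.6)]]
for p in f: print(p.round(1))
d=f[0]+f[1]-f[2]-f[3]; print(np.degrees(np.arctan2(d[1],d[0])),np.linalg.norm(d)/2,np.linalg.norm(f[0]-f[1]),np.linalg.norm(f[2]-f[3]))
# mat from corners in z2
m=[onz("top",95+x/5,230+y/5,3) for x,y in[(22,163),(355,58),(487,487),(152,592)]]
d=m[0]+m[1]-m[2]-m[3]; print("mat",np.mean(m,0),np.degrees(np.arctan2(d[1],d[0])),np.linalg.norm(d)/2)
E
```

```text
[-403.    -341.3    104.5     -0.001    0.       1.176]
[583.  370.7  63. ]
[608.  319.1  63. ]
[492.4 265.   63. ]
[467.2 318.4  63. ]
24.675696767164716 127.32100039613839 57.31196841123978 59.028739591913386
mat [515.876 320.971   3.   ] 16.875066549178367 177.01857847424728
```

Careful with the scale: shifts go in units of 50 mm and turns go in units of 0.05 rad. That gives: -40 mm is -0.8, 40 mm is 0.8, 1.17 rad is 23.4.

```bash
python3 steer.py '[[[-0.9, -0.8, 0, 0, 0, 2.8], [-1.9, -1.6, 0, 0, 0, 5.6], [-2.9, -2.4, 0, 0, 0, 8.6], [-3.9, -3.2, 0.4, 0, 0, 11.6], [-4.9, -4.1, 0.8, 0, 0, 14.6], [-5.8, -4.9, 1.2, 0, 0, 17.6], [-6.7, -5.7, 1.6, 0, 0, 20.6], [-7.4, -6.3, 2.08, 0, 0, 23.4]]]' 0.5 40
python3 steer.py '[[[-0.3, -0.24, 0, 0, 0, 0], [-0.66, -0.52, 0, 0, 0, 0], [-0.66, -0.52, 0, 0, 0, 0], [-0.66, -0.52, 0, 0, 0, 0]]]'
python3 d.py 442.2 23.7 230 91.2
```

```text
time_s: 0.9
eef_pos: [377.3, 143.5, 336.4]
ee_rot: [0.0, 0.7, 0.714, 0.0]
force: [1.3, 0.6, -0.7]
grip_width: 0.501
grip_force: 0.0
time_s: 1.3
eef_pos: [351.9, 111.7, 336.8]
ee_rot: [0.0, 0.698, 0.716, 0.0]
force: [0.1, -0.4, -0.2]
grip_width: 0.503
grip_force: 0.0
[-90.3    87.9   106.9     0.001  -0.      0.005]
```

Converted, 107 mm is 2.14, -90 mm is -1.8.

```bash
python3 steer.py '[[[-0.7, 0.7, 0, 0, 0, 0], [-1.4, 1.4, 0, 0, 0, 0], [-1.8, 1.76, 0.6, 0, 0, 0], [-1.8, 1.76, 1.4, 0, 0, 0], [-1.8, 1.76, 2.14, 0, 0, 0], [-1.8, 1.76, 2.14, 0, 0, 0]]]'
python3 - <<'E'
from h import *
a=tile(ctrl.capture("top"),240,280,100,75,4);b=tile(ctrl.capture("scene"),240,160,100,75,4)
cv2.imwrite("pics/z3.png",np.hstack([a,b])[:,:,::-1])
E
python3 d.py 442.2 23.7 230 91.2
```

```text
time_s: 1.9
eef_pos: [441.5, 24.8, 226.3]
ee_rot: [-0.003, 0.697, 0.717, -0.002]
force: [-1.5, 0.2, 0.7]
grip_width: 0.501
grip_force: 0.0
[-0.9   -0.6    0.4   -0.    -0.     0.007]
```

View pics/z3.png

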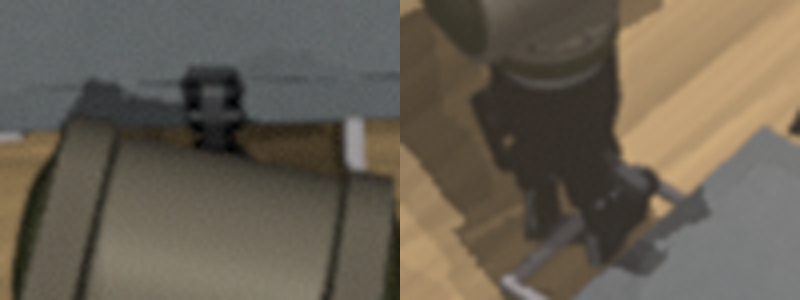

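The fingers straddle the bar at about (205,120) in the left tile, clear of the lid edge. I close the grip and lift along the arc.

```bash
python3 steer.py '[[[0, 0, 0, 0, 0, 0], [0, 0, 0, 0, 0, 0], [0, 0, 0, 0, 0, 0], [0, 0, 0, 0, 0, 0], [0, 0, 0, 0, 0, 0]]]' 0 25
python3 -c "
import numpy as np
for t in np.arange(0.12,1.7,.12): print(round(t,2),(220*(1-np.cos(t))).round(),(-220*np.sin(t)).round())"
```

```text
time_s: 2.5
eef_pos: [443.0, 24.2, 231.1]
ee_rot: [0.002, 0.698, 0.716, 0.002]
force: [4.4, 2.7, 1.3]
grip_width: 0.103
grip_force: 25.9
0.12 2.0 -26.0
0.24 6.0 -52.0
0.36 14.0 -78.0
0.48 25.0 -102.0
0.6 38.0 -124.0
0.72 55.0 -145.0
0.84 73.0 -164.0
0.96 94.0 -180.0
1.08 116.0 -194.0
1.2 140.0 -205.0
1.32 165.0 -213.0
1.44 191.0 -218.0
1.56 218.0 -220.0
1.68 244.0 -219.0
```

```bash
python3 steer.py '[[[0, 0.04, -0.52, 0, 0, 0], [0, 0.12, -1.04, 0, 0, 0], [0, 0.28, -1.56, 0, 0, 0], [0, 0.5, -2.04, 0, 0, 0], [0, 0.76, -2.48, 0, 0, 0], [0, 1.1, -2.9, 0, 0, 0], [0, 1.46, -3.28, 0, 0, 0], [0, 1.88, -3.6, 0, 0, 0]]]'
```

```text
time_s: 3.3
eef_pos: [537.6, 26.3, 408.8]
ee_rot: [0.001, 0.698, 0.716, 0.001]
force: [19.3, -4.6, -26.8]
grip_width: 0.105
grip_force: 24.8
```

```bash
python3 steer.py '[[[0, 0, 0, 0, 0, 0], [0, 0.22, -0.14, 0, 0, 0], [0, 0.44, -0.28, 0, 0, 0], [0, 0.68, -0.4, 0, 0, 0], [0, 0.92, -0.5, 0, 0, 0], [0, 1.16, -0.58, 0, 0, 0], [0, 1.42, -0.66, 0, 0, 0], [0, 1.42, -0.66, 0, 0, 0]]]'
```

```text
time_s: 4.1
eef_pos: [607.9, 27.9, 442.5]
ee_rot: [0.0, 0.698, 0.716, -0.001]
force: [1.7, -4.1, -4.0]
grip_width: 0.105
grip_force: 25.6
```

Converted, -6 mm is -0.12, 52 mm is 1.04.

```bash
python3 steer.py '[[[0, 0.24, -0.06, 0, 0, 0], [0, 0.5, -0.1, 0, 0, 0], [0, 0.76, -0.12, 0, 0, 0], [0, 1.04, -0.14, 0, 0, 0], [0, 1.04, -0.14, 0, 0, 0]]]'; python3 steer.py '[[[0, 0, 0, 0, 0, 0], [0, 0, 0, 0, 0, 0], [0, 0, -0.4, 0, 0, 0], [0, 0, -1, 0, 0, 0], [0, -0.4, -1.4, 0, 0, 0], [0, -1.2, -1.4, 0, 0, 0], [0, -1.2, -1.4, 0, 0, 0]]]' 0.5
python3 d.py 400 200 450 70
```

```text
time_s: 4.6
eef_pos: [659.7, 29.2, 450.3]
ee_rot: [0.001, 0.698, 0.716, -0.0]
force: [1.7, -5.0, 0.5]
grip_width: 0.099
grip_force: 25.7
time_s: 5.3
eef_pos: [595.4, 29.1, 519.8]
ee_rot: [-0.002, 0.697, 0.717, -0.001]
force: [0.1, 0.2, 1.0]
grip_width: 0.498
grip_force: 0.0
[ 176.1   -190.3     70.7     -0.004   -0.       0.377]
```

```bash
cat > j.py <<'E'
from h import *
s=ctrl.sense(); print(s["joints"].round(3),s["eef_pos"].round(1),rot(s["ee_rot"]).as_matrix().round(2).tolist())
E
python3 j.py; python3 steer.py '[[[1.2, -1.2, 0, 0, 0, 0], [1.2, -2, 0, 3, 0, 0], [1.2, -2, 0, 6, 0, 0], [1.2, -2, 0, 6, 0, 0]]]' | head -0; python3 j.py; python3 steer.py '[[[0, 0, 0, -3, 0, 0], [0, 0, 0, -6, 0, 0], [0, 0, 0, -6, 0, 0]]]'|head -0; python3 j.py;  python3 steer.py '[[[0, 0, 0, 0, 3, 0], [0, 0, 0, 0, 6, 0], [0, 0, 0, 0, 6, 0]]]'|head -0; python3 j.py
```

```text
[-0.147  0.437  1.03   0.     1.679 -0.175] [595.4  29.1 519.8] [[-0.03, 1.0, -0.0], [1.0, 0.03, 0.0], [0.0, -0.0, -1.0]]
[-0.056  0.267  1.27  -0.026  1.906 -0.089] [495.8  86.8 520.9] [[-0.03, 0.95, -0.3], [1.0, 0.03, -0.01], [0.0, -0.3, -0.95]]
[-0.062  0.212  1.331  0.     1.594 -0.089] [497.5  85.6 520.4] [[-0.03, 1.0, 0.0], [1.0, 0.03, 0.0], [0.0, 0.0, -1.0]]
[-0.113  0.208  1.347  0.299  1.63  -0.128] [498.   84.9 519.5] [[-0.02, 1.0, -0.01], [0.95, 0.03, 0.3], [0.3, -0.0, -0.95]]Exception ignored on flushing sys.stdout:
BrokenPipeError: [Errno 32] Broken pipe
Exception ignored on flushing sys.stdout:
BrokenPipeError: [Errno 32] Broken pipe
Exception ignored on flushing sys.stdout:
BrokenPipeError: [Errno 32] Broken pipe
```

```bash
python3 d.py 518 310 350 204.7; python3 - <<'E'
from h import *
a=ctrl.capture("top");cv2.imwrite("pics/top1.png",a[:,:,::-1])
E
```

```text
[163.9    26.6   228.5     0.296  -0.2    -1.958]
```

View pics/top1.png

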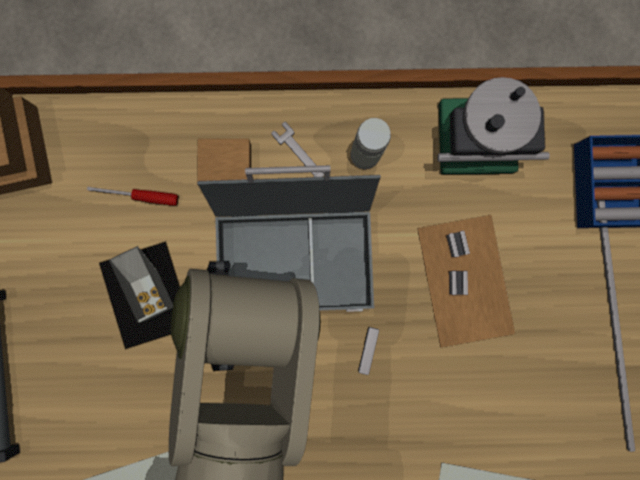

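The lid stands open (bar now at (288,170)), and the bin and blocks haven't moved. Next I move above the bin.

Converted, 5 mm is 0.1, 160 mm is 3.2, -1.11 rad is -22.2.

```bash
python3 steer.py '[[[0.4, 0, 0, 0.4, -0.2, -2.8], [0.8, 0, 0, 0.8, -0.6, -5.6], [1.2, 0, 0, 1.2, -0.8, -8.4], [1.6, 0.1, 0, 1.8, -1.2, -11.2], [2, 0.2, 0, 2.2, -1.4, -14], [2.4, 0.3, 0.4, 2.6, -1.6, -16.8], [2.8, 0.4, 1.2, 3, -2, -19.6], [3.2, 0.52, 2, 3.4, -2.2, -22.2]]]' 1.0|head -2; python3 d.py 518 310 350 204.7
```

```text
time_s: 7.15
eef_pos: [518.6, 269.9, 470.8]
[  1.5    27.3   124.3     0.122  -0.085  -0.842]
```

```bash
python3 steer.py '[[[0, 0.1, 0.6, 0.4, -0.2, -2.8], [0, 0.2, 1.2, 0.8, -0.6, -5.6], [0, 0.3, 1.8, 1.2, -0.8, -8.4], [0, 0.4, 2.2, 1.6, -1.1, -11.2], [0, 0.5, 2.48, 2, -1.4, -14], [0.03, 0.54, 2.48, 2.4, -1.7, -16.84], [0.03, 0.54, 2.48, 2.44, -1.7, -16.84], [0.03, 0.54, 2.48, 2.44, -1.7, -16.84]]]' 1.0; python3 d.py 518 310 194 204.7
```

```text
time_s: 7.95
eef_pos: [517.9, 309.2, 351.4]
ee_rot: [-0.001, -0.21, 0.978, 0.002]
force: [0.2, -1.1, 0.6]
grip_width: 0.999
grip_force: 0.0
[ -0.5     0.1   157.4     0.004  -0.     -0.008]
```

```bash
python3 steer.py '[[[0, 0, 0.9, 0, 0, 0], [0, 0, 1.8, 0, 0, 0], [0, 0, 2.6, 0, 0, 0], [0, 0, 3.14, 0, 0, 0], [0, 0, 3.14, 0, 0, 0]]]' 1.0; python3 steer.py '[[[0, 0, 0, 0, 0, 0], [0, 0, 0, 0, 0, 0], [0, 0, 0, 0, 0, 0], [0, 0, 0, 0, 0, 0], [0, 0, 0, 0, 0, 0]]]' 0 60; python3 steer.py '[[[0, 0, -0.3, 0, 0, 0], [0, 0, -1, 0, 0, 0], [0, 0, -1.9, 0, 0, 0], [0, 0, -2.6, 0, 0, 0], [0, 0, -2.6, 0, 0, 0]]]'; python3 d.py 560 160 300 91.2
```

```text
time_s: 8.45
eef_pos: [516.8, 309.3, 190.9]
ee_rot: [-0.004, -0.21, 0.978, 0.002]
force: [-0.2, -0.6, 0.1]
grip_width: 0.999
grip_force: 0.0
time_s: 8.95
eef_pos: [518.1, 310.0, 196.6]
ee_rot: [0.002, -0.211, 0.977, 0.003]
force: [-0.2, 0.3, 7.3]
grip_width: 0.697
grip_force: 66.0
time_s: 9.45
eef_pos: [517.9, 309.4, 330.7]
ee_rot: [0.005, -0.211, 0.977, 0.003]
force: [0.5, 0.2, -3.3]
grip_width: 0.693
grip_force: 66.5
[  23.7   -153.5     29.8      0.013    0.002    1.975]
```

Converted, -20 mm is -0.4, -10 mm is -0.2, 1.1 rad is 22.

```bash
python3 steer.py '[[[0, 0, -0.2, 0, 0, 2.6], [0, 0, -0.4, 0, 0, 5.4], [0, 0, -0.6, 0, 0, 8.2], [0, 0, -0.7, 0, 0, 11], [0, -0.2, -0.7, 0, 0, 13.8], [0, -0.4, -0.7, 0, 0, 16.6], [0, -0.7, -0.7, 0, 0, 19.4], [0, -1, -0.7, 0, 0, 22]]]'; python3 d.py 568 140 365 91.2;
```

```text
time_s: 10.25
eef_pos: [538.3, 263.0, 358.3]
ee_rot: [-0.003, 0.334, 0.943, 0.002]
force: [0.6, -0.1, -3.0]
grip_width: 0.697
grip_force: 66.5
[-100.4    -76.9     -7.3     -0.001   -0.006    0.87 ]
```

```bash
python3 steer.py '[[[-0.3, -0.2, -0.1, 0, 0, 2.6], [-0.6, -0.4, -0.14, 0, 0, 5.4], [-0.9, -0.6, -0.14, 0, 0, 8.2], [-1.2, -0.9, -0.14, 0, 0, 11], [-1.5, -1.16, -0.14, 0, 0, 13.8], [-1.8, -1.36, -0.14, 0, 0, 16.6], [-2, -1.54, -0.14, 0, 0, 17.4], [-2, -1.54, -0.14, 0, 0, 17.4]]]'; python3 - <<'E'
from h import *
# targets for tilts, grasp (568,g_y,g_z)
s=ctrl.sense(); p0=s["eef_pos"]; r0=rot(s["ee_rot"]); b=down(np.radians(91.2))
for th in (15,30,45,60,75,90,105,115):
    r=R.from_rotvec(np.radians(th)*b.as_matrix()[:,1])*b; g=np.array([568,140,210.]); p=g-155*r.as_matrix()[:,2]
    print(th,delta(p,r,s))
E
python3 j.py
```

```text
time_s: 11.05
eef_pos: [568.5, 139.6, 364.8]
ee_rot: [-0.003, 0.698, 0.716, 0.001]
force: [0.2, -0.6, -3.8]
grip_width: 0.694
grip_force: 66.5
15 [-39.7    -0.7     4.9    -0.004   0.257   0.005]
30 [-77.2    -0.9    20.2    -0.004   0.519   0.004]
45 [-109.4     -1.      44.7     -0.005    0.781    0.004]
60 [-134.2     -1.      76.7     -0.005    1.042    0.003]
75 [-149.8     -1.     114.      -0.006    1.304    0.003]
90 [-155.3     -0.9    154.1     -0.006    1.566    0.002]
105 [-150.2     -0.7    194.2     -0.007    1.828    0.001]
115 [-141.1     -0.6    219.7     -0.007    2.002    0.   ]
[0.04  0.477 1.366 0.005 1.301 0.013] [568.5 139.6 364.8] [[-0.03, 1.0, -0.0], [1.0, 0.03, 0.0], [0.0, -0.0, -1.0]]
```

```bash
python3 steer.py '[[[-0.4, 0, 0.02, 0, 2.6, 0], [-0.8, 0, 0.1, 0, 5.2, 0], [-1.18, 0, 0.22, 0, 7.8, 0], [-1.54, 0, 0.4, 0, 10.4, 0], [-1.88, 0, 0.64, 0, 13, 0], [-2.18, 0, 0.9, 0, 15.6, 0], [-2.46, 0, 1.2, 0, 18.2, 0], [-2.68, 0, 1.54, 0, 20.8, 0]]]'; python3 steer.py '[[[0, 0, 0, 0, 0, 0], [0, 0, 0, 0, 0, 0]]]';python3 j.py; python3 - <<'E'
from h import *
s=ctrl.sense(); b=down(np.radians(91.2))
for th in (60,67.5,75,82.5,90,97.5,105,112):
    r=R.from_rotvec(np.radians(th)*b.as_matrix()[:,1])*b; g=np.array([568,140,210.]); p=g-155*r.as_matrix()[:,2]
    print(th,delta(p,r,s))
E
```

```text
time_s: 11.85
eef_pos: [571.8, 7.2, 287.3]
ee_rot: [-0.359, 0.603, 0.621, 0.35]
force: [-0.3, 0.1, -2.9]
grip_width: 0.695
grip_force: 66.6
time_s: 12.05
eef_pos: [571.9, 7.9, 287.8]
ee_rot: [-0.357, 0.605, 0.622, 0.347]
force: [-0.8, -0.7, -4.2]
grip_width: 0.696
grip_force: 66.8
[-0.312  0.59   1.519  0.951  1.56  -0.625] [571.9   7.9 287.8] [[-0.01, 1.0, -0.02], [0.5, 0.03, 0.86], [0.86, -0.0, -0.5]]
60 [-1.3   -1.1   -1.6   -0.006  0.006  0.002]
67.5 [-21.5    -1.2    -0.2    -0.006   0.137   0.002]
75 [-41.4    -1.2     3.9    -0.007   0.267   0.001]
82.5 [-60.5    -1.2    10.5    -0.007   0.398   0.001]
90 [-78.6    -1.2    19.6    -0.007   0.529   0.001]
97.5 [-95.4    -1.2    30.9    -0.007   0.66    0.   ]
105 [-110.6     -1.1     44.4     -0.007    0.791   -0.   ]
112 [-123.1     -1.      58.6     -0.007    0.913   -0.001]
```

```bash
python3 steer.py '[[[-0.2, 0, 0, 0, 1.3, 0], [-0.42, 0, 0, 0, 2.7, 0], [-0.62, 0, 0.04, 0, 4, 0], [-0.82, 0, 0.08, 0, 5.3, 0], [-1.02, 0, 0.14, 0, 6.6, 0], [-1.2, 0, 0.2, 0, 8, 0], [-1.4, 0, 0.3, 0, 9.3, 0], [-1.58, 0, 0.4, 0, 10.6, 0]]]'|grep force; python3 steer.py '[[[-0.18, 0, 0, 0, 1.3, 0], [-0.38, 0, 0.02, 0, 2.6, 0], [-0.62, 0, 0.04, 0, 4, 0], [-0.8, 0, 0.08, 0, 5.3, 0], [-1, 0, 0.14, 0, 6.6, 0], [-1.18, 0, 0.22, 0, 8, 0], [-1.18, 0, 0.22, 0, 8, 0], [-1.18, 0, 0.22, 0, 8, 0]]]'; python3 j.py; python3 - <<'E'
from h import *
cv2.imwrite("pics/z4.png",np.hstack([tile(ctrl.capture("top"),190,160,200,200,2),tile(ctrl.capture("scene"),230,120,200,200,2)])[:,:,::-1])
E
```

```text
force: [-0.5, 0.2, -1.8]
grip_force: 66.9
time_s: 13.65
eef_pos: [572.3, -3.1, 151.3]
ee_rot: [0.598, -0.385, -0.396, -0.581]
force: [1.0, -0.5, -2.3]
grip_width: 0.695
grip_force: 67.0
[-0.338  0.946  1.538  1.544  2.106 -0.846] [572.3  -3.1 151.3] [[0.01, 1.0, -0.03], [-0.39, 0.03, 0.92], [0.92, -0.0, 0.39]]
```

View pics/z4.png

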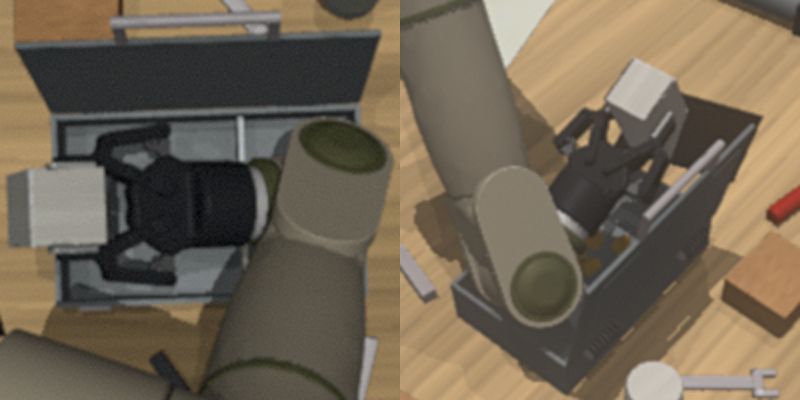

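The fittings are visible in the wide bay (about (605,250) in the right tile). I tilt the bin back upright.

```bash
python3 - <<'E'
from h import *
s=ctrl.sense(); b=down(np.radians(91.2))
for th in (97.5,82.5,75,60,52.5):
    r=R.from_rotvec(np.radians(th)*b.as_matrix()[:,1])*b; g=np.array([568,140,210.]); p=g-155*r.as_matrix()[:,2]
    print(th,delta(p,r,s))
E
```

```text
97.5 [39.2   -1.2    5.8   -0.006 -0.271 -0.002]
82.5 [76.5   -1.2   21.6   -0.006 -0.532 -0.001]
75 [93.2   -1.2   33.    -0.006 -0.663 -0.   ]
60 [121.6    -1.1    61.9    -0.006  -0.925   0.001]
52.5 [132.7    -1.     78.8    -0.006  -1.056   0.001]
```

```bash
python3 steer.py '[[[0.4, 0, 0.04, 0, -2.7, 0], [0.78, 0, 0.12, 0, -5.4, 0], [1.16, 0, 0.24, 0, -8, 0], [1.54, 0, 0.44, 0, -10.6, 0], [1.86, 0, 0.66, 0, -13.2, 0], [2.16, 0, 0.94, 0, -15.8, 0], [2.44, 0, 1.24, 0, -18.5, 0], [2.66, 0, 1.58, 0, -21.1, 0]]]'|grep for; python3 d.py 560 200 380 91.2
```

```text
force: [0.6, 1.7, -1.0]
grip_force: 66.9
[171.4    -6.8   100.     -0.001  -0.912   0.004]
```

```bash
python3 steer.py '[[[0.36, 0, 0.1, 0, -2.6, 0], [0.76, 0, 0.3, 0, -5.2, 0], [1.2, -0.02, 0.56, 0, -7.8, 0], [1.68, -0.04, 0.84, 0, -10.4, 0], [2.16, -0.06, 1.16, 0, -13, 0], [2.64, -0.08, 1.5, 0, -15.6, 0], [3.1, -0.12, 1.8, 0, -18.24, 0], [3.42, -0.14, 2, 0, -18.24, 0]]]'; python3 steer.py '[[[0, 0, 0, 0, 0, 0], [0, 0, 0, 0, 0, 0], [0, 0, 0, 0, 0, 0], [0, 0, 0, 0, 0, 0]]]'; python3 d.py 518 309.5 350 204.7; python3 - <<'E'
from h import *
cv2.imwrite("pics/z5.png",np.hstack([tile(ctrl.capture("top"),210,190,100,150,4),tile(ctrl.capture("scene"),280,150,100,150,4)])[:,:,::-1])
E
```

```text
time_s: 15.35
eef_pos: [559.2, 201.3, 380.9]
ee_rot: [-0.001, 0.697, 0.717, 0.002]
force: [0.4, 0.9, -1.7]
grip_width: 0.697
grip_force: 66.8
time_s: 15.75
eef_pos: [560.1, 198.4, 378.9]
ee_rot: [-0.004, 0.698, 0.716, 0.002]
force: [0.2, -0.1, -1.0]
grip_width: 0.696
grip_force: 66.8
[111.9   -39.3    29.9     0.006  -0.007  -1.977]
```

View pics/z5.png

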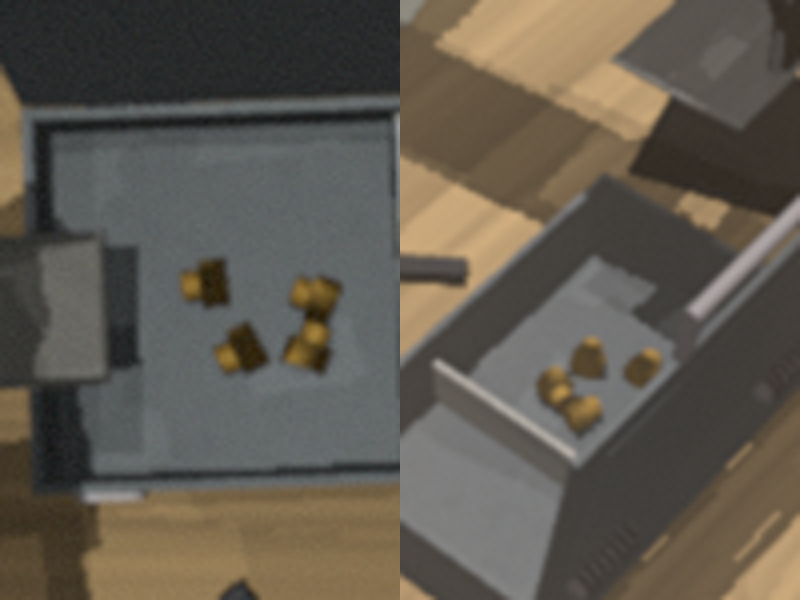

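All 4 fittings lie in the wide bay, between (200,285) and (310,350) in the left tile. Now I put the bin back.

```bash
python3 steer.py '[[[0.4, -0.1, 0, 0, 0, -2.6], [0.8, -0.2, 0, 0, 0, -5.2], [1.2, -0.3, 0, 0, 0, -8], [1.6, -0.4, 0, 0, 0, -10.8], [1.9, -0.5, 0, 0, 0, -13.6], [2.1, -0.6, 0, 0, 0, -16.4], [2.24, -0.7, 0.2, 0, 0, -19.2], [2.24, -0.78, 0.4, 0, 0, -22]]]'|grep eef; python3 d.py 518 309.5 260 204.7
```

```text
eef_pos: [517.7, 310.9, 359.7]
[-1.4   -1.8   99.7    0.009 -0.002 -0.869]
```

Converted, 100 mm is 2, 90 mm is 1.8, -0.869 rad is -17.38.

```bash
python3 steer.py '[[[0, 0, 0.3, 0, 0, -2.8], [0, 0, 0.6, 0, 0, -5.6], [0, 0, 0.9, 0, 0, -8.4], [0, 0, 1.2, 0, 0, -11.2], [0, 0, 1.5, 0, 0, -14], [-0.02, -0.04, 1.8, 0, 0, -16.8], [-0.02, -0.04, 2, 0.18, -0.04, -17.38], [-0.02, -0.04, 2, 0.18, -0.04, -17.38]]]'; python3 d.py 518 309.5 198 204.7
```

```text
time_s: 17.45
eef_pos: [517.7, 308.8, 258.7]
ee_rot: [-0.001, -0.209, 0.978, -0.001]
force: [0.5, 0.3, -1.2]
grip_width: 0.691
grip_force: 66.6
[-0.8    0.6   60.7   -0.001 -0.003 -0.009]
```

Converted, 61 mm is 1.22, 58 mm is 1.16.

```bash
python3 steer.py '[[[0, 0, 0.6, 0, 0, 0], [0, 0, 1, 0, 0, 0], [0, 0, 1.16, 0, 0, 0], [0, 0, 1.22, 0, 0, 0], [0, 0, 1.22, 0, 0, 0], [0, 0, 1.22, 0, 0, 0]]]'; python3 steer.py '[[[0, 0, 0.02, 0, 0, 0], [0, 0, 0.04, 0, 0, 0], [0, 0, 0.06, 0, 0, 0], [0, 0, 0.06, 0, 0, 0]]]'
```

```text
time_s: 18.05
eef_pos: [518.1, 309.1, 200.2]
ee_rot: [0.001, -0.21, 0.978, -0.0]
force: [-0.5, -0.2, -1.4]
grip_width: 0.698
grip_force: 66.9
time_s: 18.45
eef_pos: [517.9, 309.0, 196.9]
ee_rot: [0.0, -0.211, 0.978, -0.0]
force: [-2.9, -1.9, 5.5]
grip_width: 0.694
grip_force: 67.4
```

Careful with the scale: shifts go in units of 50 mm and turns go in units of 0.05 rad. That gives: -170 mm is -3.4, -130 mm is -2.6.

```bash
python3 steer.py '[[[0, 0, 0, 0, 0, 0], [0, 0, 0, 0, 0, 0], [0, 0, 0, 0, 0, 0], [0, 0, -0.6, 0, 0, 0], [0, 0, -1.6, 0, 0, 0], [0, 0, -2.6, 0, 0, 0], [0, 0, -3.4, 0, 0, 0], [0, 0, -3.4, 0, 0, 0]]]' 1.0; python3 d.py 604 -150 370 190.6
```

```text
time_s: 19.25
eef_pos: [518.1, 309.3, 372.2]
ee_rot: [0.005, -0.211, 0.978, 0.0]
force: [-0.0, 0.5, 0.1]
grip_width: 0.999
grip_force: 0.0
[ 110.9   -453.9      1.7     -0.       0.011    0.239]
```

Converted, -395 mm is -7.9, -345 mm is -6.9, 0.24 rad is 4.8.

```bash
python3 steer.py '[[[0, -0.9, 0, 0, 0, 0.6], [0, -1.9, 0, 0, 0, 1.2], [0, -2.9, 0, 0, 0, 1.8], [0.1, -3.9, 0, 0, 0, 2.4], [0.2, -4.9, 0, 0, 0, 3], [0.3, -5.9, 0, 0, 0, 3.6], [0.4, -6.9, 0, 0, 0, 4.2], [0.5, -7.9, 0, 0, 0, 4.8]]]' 0.7|grep -E "eef|time"; python3 steer.py '[[[0, -0.6, -0.4, 0, 0, 0], [0, -0.6, -0.4, 0, 0, 0]]]'|grep eef;python3 - <<'E'
from h import *
t=ctrl.capture("top")[:,:,::-1];s=ctrl.capture("scene")[:,:,::-1]
cv2.imwrite("pics/top2.png",t);cv2.imwrite("pics/scene2.png",s)
cv2.imwrite("pics/z6.png",np.vstack([np.hstack([tile(t,95,235,100,75,4),tile(t,415,225,100,75,4)]),np.hstack([tile(s,330,150,100,75,4),tile(s,190,300,100,75,4)])]))
E
```

```text
time_s: 20.05
eef_pos: [657.7, -62.0, 365.4]
eef_pos: [663.2, -93.5, 387.2]
```

View pics/z6.png

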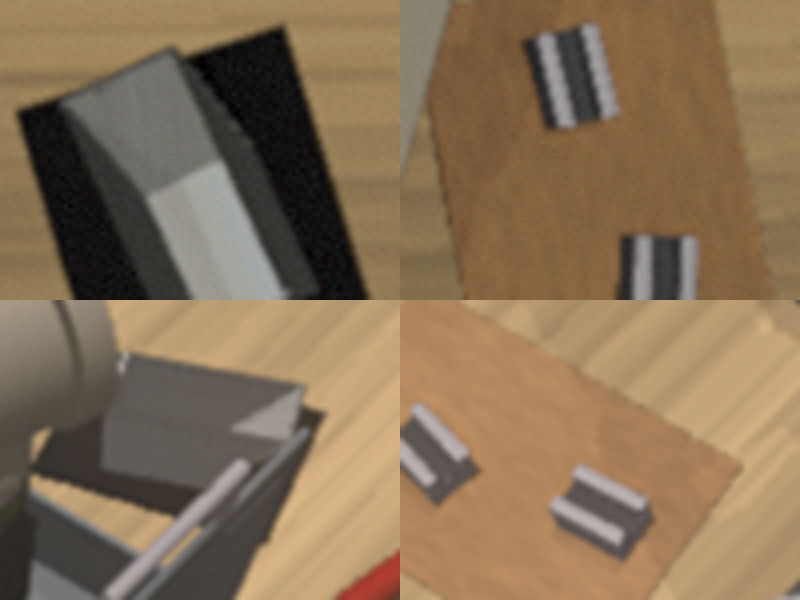

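Block B has been knocked aside, to about (482,296) px. Block A is unmoved, and the bin stands empty on the mat. I refine both block poses and go to A.

```bash
cat > blk.py <<'E'
from h import *
def blocks(f):
    # steel rims: bright, low-saturation pixels over the sheet; pair rims into blocks
    t=cv2.imread(f); k=4; b=cv2.resize(t,None,fx=k,fy=k,interpolation=cv2.INTER_CUBIC); h=cv2.cvtColor(b,cv2.COLOR_BGR2HSV)
    m=((h[...,1]<60)&(h[...,2]>125)).astype(np.uint8); m[:225*k]=0; m[350*k:]=0; m[:,:425*k]=0; m[:,510*k:]=0
    return [(cv2.boxPoints(r)+.5)/k-.5 for r in map(cv2.minAreaRect,cv2.findContours(m,0,2)[0]) if r[1][0]*r[1][1]>300]
for f in("pics/top0.png","pics/top2.png"):
    for q in blocks(f):
        P=np.array([onz("top",*p,29)[:2] for p in q]); e=P[1]-P[0],P[2]-P[1]; L=max(e,key=np.linalg.norm)
        print(f[5:],q.mean(0),P.mean(0),np.degrees(np.arctan2(L[1],L[0])),[np.linalg.norm(x) for x in e])
E
python3 blk.py; python3 d.py 604.8 -293.1 330 190.6; python3 j.py; python3 -c "
from h import *
print(ctrl.sense()['force'])"
```

```text
top0.png [453.75 282.5 ] [ 530.502 -279.815] 178.3197010559656 [np.float64(5.306396065184225), np.float64(42.836738279149415)]
top0.png [465.5   282.375] [ 530.381 -302.469] -1.724492506256426 [np.float64(43.31933000431221), np.float64(7.236089740665876)]
top0.png [453.463 244.478] [ 603.937 -281.399] -167.63017288658853 [np.float64(6.36057248187052), np.float64(46.16460420591865)]
top0.png [464.922 242.154] [ 608.086 -303.697] -168.23393987385265 [np.float64(7.52057780200668), np.float64(45.825206576107554)]
top2.png [486.689 295.752] [ 504.021 -342.482] -3.57269280185945 [np.float64(46.607434080066284), np.float64(7.789791393926743)]
top2.png [475.125 295.125] [ 505.58  -320.257] -1.7751835454653488 [np.float64(46.10106705143716), np.float64(6.746263206902194)]
top2.png [453.507 244.654] [ 603.594 -281.474] -167.63151760966764 [np.float64(7.302905126202442), np.float64(47.100699486526636)]
top2.png [464.703 242.053] [ 608.289 -303.28 ] -168.33746136577884 [np.float64(8.101702915239139), np.float64(46.408728788969654)]
[  94.1   -189.4     55.6     -0.      -0.001   -0.001]
[-0.309  0.656  1.023 -0.     1.463 -2.064] [662.8 -89.7 385.5] [[-0.98, -0.18, -0.0], [-0.18, 0.98, -0.0], [0.0, -0.0, -1.0]]
[ 0.283  1.443 -0.212]
```

Converted, -189 mm is -3.78, 93 mm is 1.86, -0.016 rad is -0.32.

```bash
python3 steer.py '[[[0.8, -0.5, 0, 0, 0, 0], [1.4, -1.3, 0, 0, 0, 0], [1.86, -2.2, 0.4, 0, 0, -0.32], [1.86, -3.1, 0.8, 0, 0, -0.32], [1.86, -3.78, 1.12, 0, 0, -0.32], [1.86, -3.78, 1.12, 0, 0, -0.32], [1.86, -3.78, 1.12, 0, 0, -0.32]]]' 0.7 50; python3 d.py 606 -292.5 179 191.5
```

```text
time_s: 21.05
eef_pos: [606.2, -291.3, 329.2]
ee_rot: [-0.001, -0.1, 0.995, 0.001]
force: [-0.4, 0.4, 0.1]
grip_width: 0.701
grip_force: 0.0
[  0.2    -1.3   150.2     0.001  -0.002   0.   ]
```

```bash
python3 steer.py '[[[0, -0.02, 0.9, 0, 0, 0], [0, -0.02, 1.8, 0, 0, 0], [0, -0.02, 2.5, 0, 0, 0], [0, -0.02, 3, 0, 0, 0], [0, -0.02, 3, 0, 0, 0], [0, -0.02, 3, 0, 0, 0]]]' 0.7 50; python3 steer.py '[[[0, 0, 0, 0, 0, 0], [0, 0, 0, 0, 0, 0], [0, 0, 0, 0, 0, 0], [0, 0, 0, 0, 0, 0], [0, 0, 0, 0, 0, 0]]]' 0 50; python3 steer.py '[[[0, 0, -0.3, 0, 0, 0], [0, 0, -0.9, 0, 0, 0], [0, 0, -1.7, 0, 0, 0], [0, 0, -2.4, 0, 0, 0], [0, 0, -2.4, 0, 0, 0], [0, 0, -2.4, 0, 0, 0]]]'; python3 d.py 599.5 -61 300 181.2
```

```text
time_s: 21.65
eef_pos: [606.9, -292.1, 182.0]
ee_rot: [0.0, -0.101, 0.995, -0.001]
force: [-0.7, -0.1, 0.5]
grip_width: 0.698
grip_force: 0.0
time_s: 22.15
eef_pos: [606.7, -293.4, 182.6]
ee_rot: [0.001, -0.1, 0.995, -0.001]
force: [-1.1, 0.8, 7.0]
grip_width: 0.34
grip_force: 51.4
time_s: 22.75
eef_pos: [606.0, -293.2, 301.2]
ee_rot: [0.0, -0.1, 0.995, -0.001]
force: [-0.4, -0.3, -3.9]
grip_width: 0.341
grip_force: 50.3
[-39.8   228.9     0.9    -0.001   0.      0.179]
```

Converted, 229 mm is 4.58, 185 mm is 3.7, 0.179 rad is 3.58.

```bash
python3 steer.py '[[[-0.16, 0.8, 0, 0, 0, 0.6], [-0.32, 1.8, 0, 0, 0, 1.4], [-0.48, 2.8, 0, 0, 0, 2.2], [-0.64, 3.7, 0, 0, 0, 3], [-0.8, 4.58, 0, 0, 0, 3.58], [-0.8, 4.58, 0, 0, 0, 3.58], [-0.8, 4.58, 0, 0, 0, 3.58], [-0.8, 4.58, 0, 0, 0, 3.58]]]'|grep eef; python3 d.py 599.5 -61 300 181.2;  python3 - <<'E'
from h import *
t=ctrl.capture("top")[:,:,::-1];s=ctrl.capture("scene")[:,:,::-1]
cv2.imwrite("pics/z7.png",np.hstack([tile(t,290,150,100,150,4),tile(s,220,190,100,150,4)]))
E
```

```text
eef_pos: [599.8, -61.8, 299.4]
[ 0.2    0.8   -0.6   -0.001 -0.002 -0.   ]
```

View pics/z7.png

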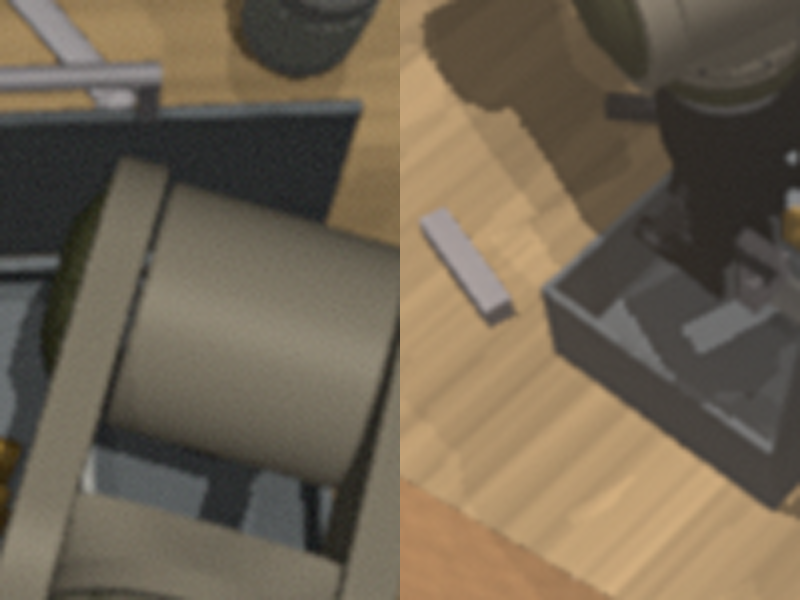

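The block is held over the narrow bay, and the lid is still open with clearance. I lower the block.

Converted, 100 mm is 2, 40 mm is 0.8.

```bash
python3 steer.py '[[[0, 0.02, 0.8, 0, 0, 0], [0, 0.02, 1.5, 0, 0, 0], [0, 0.02, 2, 0, 0, 0], [0, 0.02, 2.2, 0, 0, 0], [0, 0.02, 2.26, 0, 0, 0], [0, 0.02, 2.26, 0, 0, 0]]]'; python3 steer.py '[[[0, 0, 0.02, 0, 0, 0], [0, 0, 0.04, 0, 0, 0], [0, 0, 0.06, 0, 0, 0], [0, 0, 0.06, 0, 0, 0]]]'
```

```text
time_s: 24.25
eef_pos: [600.1, -60.5, 188.0]
ee_rot: [0.0, -0.01, 1.0, -0.001]
force: [-0.5, -0.8, -2.3]
grip_width: 0.342
grip_force: 50.4
time_s: 24.65
eef_pos: [600.0, -60.1, 185.6]
ee_rot: [0.001, -0.011, 1.0, -0.001]
force: [-2.5, 0.5, 4.2]
grip_width: 0.338
grip_force: 51.4
```

Contact. I release the block, rise and go to B.

Converted, -140 mm is -2.8, -110 mm is -2.2.

```bash
python3 steer.py '[[[0, 0, 0, 0, 0, 0], [0, 0, 0, 0, 0, 0], [0, 0, -0.4, 0, 0, 0], [0, 0, -1.3, 0, 0, 0], [0, 0, -2.2, 0, 0, 0], [0, 0, -2.8, 0, 0, 0], [0, 0, -2.8, 0, 0, 0]]]' 0.55; python3 d.py 504.8 -331.4 330 177
```

```text
time_s: 25.35
eef_pos: [600.3, -60.0, 329.5]
ee_rot: [0.004, -0.011, 1.0, -0.002]
force: [-0.6, 0.0, -0.4]
grip_width: 0.546
grip_force: 0.0
[ 101.3   -269.3     -0.4     -0.003    0.009    0.074]
```

```bash
python3 steer.py '[[[0.3, -0.8, 0, 0, 0, 0.2], [0.64, -1.7, 0, 0, 0, 0.4], [0.98, -2.6, 0, 0, 0, 0.6], [1.32, -3.5, 0, 0, 0, 0.8], [1.68, -4.44, 0, 0, 0, 1], [2.02, -5.38, 0, 0, 0, 1.48], [2.02, -5.38, 0, 0, 0, 1.48], [2.02, -5.38, 0, 0, 0, 1.48]]]' 0.7; python3 - <<'E'
from h import *
t=ctrl.capture("top")[:,:,::-1];s=ctrl.capture("scene")[:,:,::-1]
cv2.imwrite("pics/z8.png",np.vstack([np.hstack([tile(t,300,215,100,75,4),tile(t,430,250,100,75,4)]),np.hstack([tile(s,260,220,100,75,4),tile(s,165,300,100,75,4)])]))
E
python3 d.py 504.8 -331.4 179 177
```

```text
time_s: 26.15
eef_pos: [504.1, -331.8, 323.7]
ee_rot: [-0.0, 0.027, 1.0, 0.0]
force: [-0.1, 0.8, -0.9]
grip_width: 0.699
grip_force: 0.0
[  0.     -1.2   145.     -0.     -0.001   0.001]
```

View pics/z8.png

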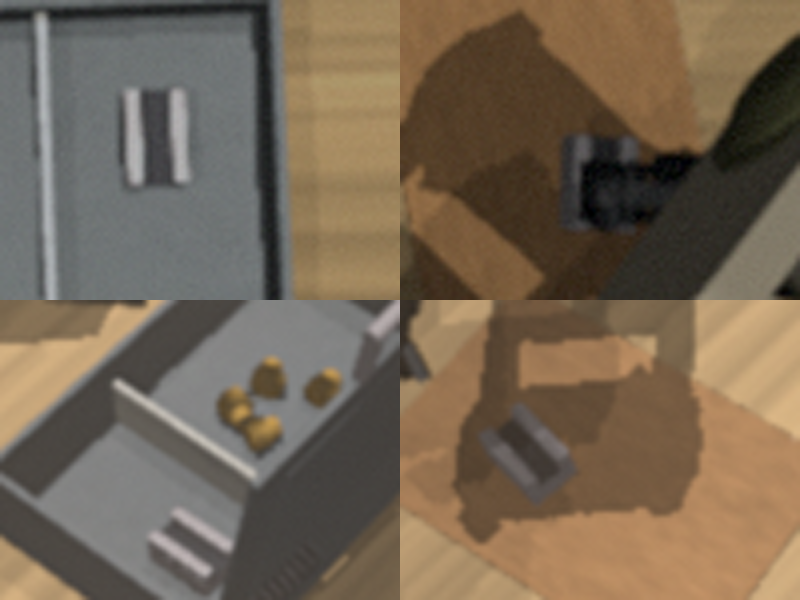

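Block A lies flat with its groove up in the narrow bay. Block B is where I measured it. I grasp B now.

Converted, -1 mm is -0.02, 146 mm is 2.92.

```bash
python3 steer.py '[[[0, -0.02, 0.9, 0, 0, 0], [0, -0.02, 1.8, 0, 0, 0], [0, -0.02, 2.5, 0, 0, 0], [0, -0.02, 2.92, 0, 0, 0], [0, -0.02, 2.92, 0, 0, 0], [0, -0.02, 2.92, 0, 0, 0]]]' 0.7 50|grep -E "eef|^force"; python3 steer.py '[[[0, 0, 0, 0, 0, 0], [0, 0, 0, 0, 0, 0], [0, 0, 0, 0, 0, 0], [0, 0, 0, 0, 0, 0], [0, 0, 0, 0, 0, 0]]]' 0 50; python3 steer.py '[[[0, 0, -0.3, 0, 0, 0], [0, 0, -0.9, 0, 0, 0], [0, 0, -1.7, 0, 0, 0], [0, 0, -2.4, 0, 0, 0], [0, 0, -2.4, 0, 0, 0], [0, 0, -2.4, 0, 0, 0]]]'; python3 d.py 530 -60.5 300 181.2
```

```text
eef_pos: [505.2, -331.4, 179.3]
force: [-0.6, -0.7, 1.0]
time_s: 27.35
eef_pos: [504.9, -332.3, 180.1]
ee_rot: [0.001, 0.026, 1.0, -0.001]
force: [0.4, 1.1, 7.1]
grip_width: 0.341
grip_force: 50.7
time_s: 27.95
eef_pos: [504.4, -331.8, 299.3]
ee_rot: [0.0, 0.026, 1.0, -0.001]
force: [-0.4, 0.1, -4.3]
grip_width: 0.339
grip_force: 49.9
[-11.3   272.3    -1.1    -0.001   0.001  -0.073]
```

```bash
python3 steer.py '[[[-0.04, 0.9, 0, 0, 0, -0.2], [-0.08, 1.84, 0, 0, 0, -0.4], [-0.12, 2.78, 0, 0, 0, -0.8], [-0.16, 3.72, 0, 0, 0, -1], [-0.2, 4.64, 0, 0, 0, -1.2], [-0.22, 5.44, 0, 0, 0, -1.46], [-0.22, 5.44, 0, 0, 0, -1.46], [-0.22, 5.44, 0, 0, 0, -1.46]]]'|grep eef; python3 steer.py '[[[0, 0, 0.8, 0, 0, 0], [0, 0, 1.5, 0, 0, 0], [0, 0, 2, 0, 0, 0], [0, 0, 2.2, 0, 0, 0], [0, 0, 2.26, 0, 0, 0], [0, 0, 2.26, 0, 0, 0]]]'; python3 steer.py '[[[0, 0, 0.02, 0, 0, 0], [0, 0, 0.04, 0, 0, 0], [0, 0, 0.06, 0, 0, 0], [0, 0, 0.06, 0, 0, 0]]]'
```

```text
eef_pos: [529.6, -60.4, 297.3]
time_s: 29.35
eef_pos: [530.0, -61.7, 185.8]
ee_rot: [0.0, -0.01, 1.0, -0.0]
force: [0.4, 0.2, -2.0]
grip_width: 0.344
grip_force: 50.1
time_s: 29.75
eef_pos: [530.0, -61.1, 183.1]
ee_rot: [0.0, -0.01, 1.0, -0.001]
force: [-3.1, 0.5, 5.2]
grip_width: 0.344
grip_force: 51.0
```

```bash
python3 steer.py '[[[0, 0, 0, 0, 0, 0], [0, 0, 0, 0, 0, 0], [0, 0, -0.4, 0, 0, 0], [0, 0, -1.3, 0, 0, 0], [0, 0, -2.2, 0, 0, 0], [0.4, 0, -3.1, 0, 0, 0], [0.8, 0, -4, 0, 0, 0], [1.2, 0, -4.8, 0, 0, 0]]]' 0.55; python3 - <<'E'
from h import *
print(onz("top",330,168,288),onz("top",247,174,288))
t=ctrl.capture("top")[:,:,::-1];s=ctrl.capture("scene")[:,:,::-1]
cv2.imwrite("pics/z9.png",np.vstack([np.hstack([tile(t,240,140,100,75,4),tile(t,300,215,100,75,4)]),np.hstack([tile(s,280,140,100,75,4),tile(s,260,220,100,75,4)])]))
E
python3 d.py 640 28 480 91.2;python3 j.py
```

```text
time_s: 30.55
eef_pos: [468.8, -61.9, 424.6]
ee_rot: [0.001, -0.01, 1.0, -0.001]
force: [-0.1, -0.3, 0.2]
grip_width: 0.551
grip_force: 0.0
[706.669 -34.967 288.   ] [699.547  90.357 288.   ]
[-173.6     86.2    -51.1      0.003    0.011    1.57 ]
[-0.38   0.178  1.61  -0.001  1.344 -1.971] [468.6 -61.9 427.8] [[-1.0, -0.02, 0.01], [-0.02, 1.0, -0.0], [-0.01, -0.0, -1.0]]
```

View pics/z9.png

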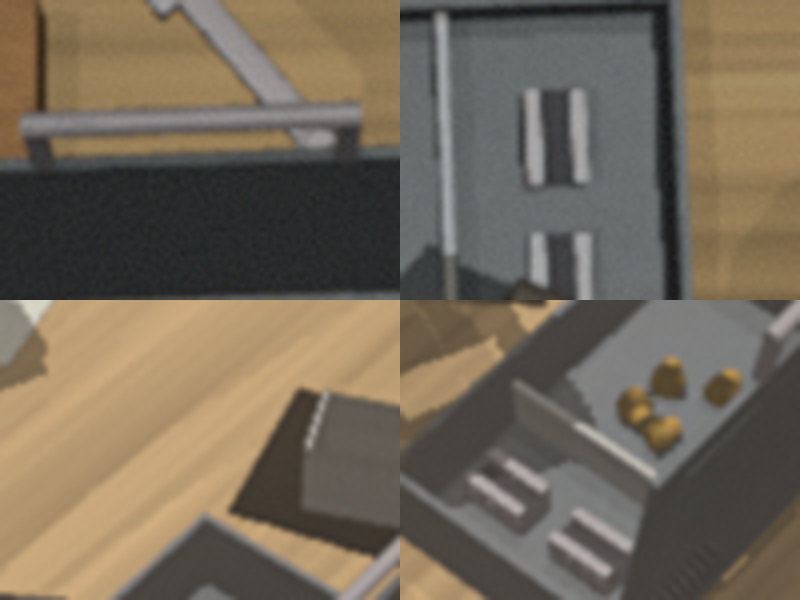

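Both blocks lie flat with grooves up, and the open bar runs from (245,172) to (330,168) px, centre about (703,28,288). Next I shut the lid by that bar.

Converted, -50 mm is -1, 50 mm is 1, 1.12 rad is 22.4.

```bash
python3 steer.py '[[[-0.2, 0, -0.2, 0, 0, 2.8], [-0.4, 0.1, -0.4, 0, 0, 5.6], [-0.7, 0.2, -0.6, 0, 0, 8.4], [-1, 0.4, -0.8, 0, 0, 11.2], [-1.4, 0.7, -1, 0, 0, 14], [-1.8, 1, -1.2, 0, 0, 16.8], [-2.2, 1.3, -1.36, 0, 0, 19.6], [-2.6, 1.72, -1.44, 0, 0, 22.4]]]' 0.5 25|grep -E "eef|time"; python3 d.py 640 28 500 91.2
```

```text
time_s: 31.45
eef_pos: [599.1, 26.9, 494.2]
[-17.4    37.1    -5.8    -0.      0.001   0.444]
```

Converted, 37 mm is 0.74, 20 mm is 0.4, 0.444 rad is 8.88.

```bash
python3 steer.py '[[[-0.1, 0.2, -0.12, 0, 0, 2.8], [-0.22, 0.4, -0.12, 0, 0, 5.6], [-0.34, 0.74, -0.12, 0, 0, 8.4], [-0.34, 0.74, -0.12, 0, 0, 8.88], [-0.34, 0.74, -0.12, 0, 0, 8.88], [-0.34, 0.74, -0.12, 0, 0, 8.88]]]'|grep -E "eef|time"; python3 d.py 703 28 505 91.2; python3 j.py
```

```text
time_s: 32.05
eef_pos: [638.4, 28.2, 500.2]
[-2.1   64.6   -4.9   -0.001  0.001  0.009]
[-0.139  0.549  0.908 -0.001  1.685 -0.169] [638.4  28.2 500.2] [[-0.03, 1.0, -0.0], [1.0, 0.03, -0.0], [-0.0, -0.0, -1.0]]
```

Converted, 64 mm is 1.28, 56 mm is 1.12.

```bash
python3 steer.py '[[[0, 0.6, 0, 0, 0, 0], [0, 1.28, 0, 0, 0, 0], [0, 1.28, 0, 0, 0, 0], [0, 1.28, 0.5, 0, 0, 0], [0, 1.28, 1, 0, 0, 0], [0, 1.28, 1.12, 0, 0, 0], [0, 1.28, 1.12, 0, 0, 0]]]'; python3 steer.py '[[[0, 0, 0, 0, 0, 0], [0, 0, 0, 0, 0, 0], [0, 0, 0, 0, 0, 0], [0, 0, 0, 0, 0, 0], [0, 0, 0, 0, 0, 0]]]' 0 25
```

```text
time_s: 32.75
eef_pos: [702.2, 29.9, 444.5]
ee_rot: [-0.0, 0.697, 0.717, -0.001]
force: [0.1, -0.6, 0.4]
grip_width: 0.502
grip_force: 0.0
time_s: 33.25
eef_pos: [702.7, 29.9, 445.9]
ee_rot: [0.002, 0.697, 0.717, 0.001]
force: [4.1, -0.2, 6.5]
grip_width: 0.102
grip_force: 24.6
```

```bash
python3 -c "
import numpy as np
for k in (1.75,.95,.15):
  for t in k-.1*np.arange(9): print(round(t,2),round(-220*np.cos(t)+220*np.cos(k)),round(-220*np.sin(t)+220*np.sin(k)),end=' | ')
  print()"
python3 steer.py '[[[0, -0.44, -0.06, 0, 0, 0], [0, -0.88, -0.06, 0, 0, 0], [0, -1.3, -0.02, 0, 0, 0], [0, -1.74, 0.06, 0, 0, 0], [0, -2.16, 0.18, 0, 0, 0], [0, -2.58, 0.36, 0, 0, 0], [0, -2.98, 0.54, 0, 0, 0], [0, -3.34, 0.76, 0, 0, 0]]]'
```

```text
1.75 0 0 | 1.65 -22 -3 | 1.55 -44 -3 | 1.45 -66 -2 | 1.35 -87 2 | 1.25 -109 8 | 1.15 -129 16 | 1.05 -149 26 | 0.95 -167 38 | 
0.95 0 0 | 0.85 -17 14 | 0.75 -33 29 | 0.65 -47 46 | 0.55 -60 64 | 0.45 -70 83 | 0.35 -79 104 | 0.25 -85 125 | 0.15 -90 146 | 
0.15 0 0 | 0.05 -2 22 | -0.05 -2 44 | -0.15 0 66 | -0.25 4 87 | -0.35 11 108 | -0.45 19 129 | -0.55 30 148 | -0.65 42 166 | 
time_s: 34.05
eef_pos: [535.0, 25.9, 406.3]
ee_rot: [0.0, 0.697, 0.717, 0.001]
force: [6.9, 4.7, -6.5]
grip_width: 0.108
grip_force: 25.4
```

Converted, 146 mm is 2.92, 125 mm is 2.5.

```bash
python3 steer.py '[[[0, -0.34, 0.28, 0, 0, 0], [0, -0.66, 0.58, 0, 0, 0], [0, -0.94, 0.92, 0, 0, 0], [0, -1.2, 1.28, 0, 0, 0], [0, -1.4, 1.66, 0, 0, 0], [0, -1.58, 2.08, 0, 0, 0], [0, -1.7, 2.5, 0, 0, 0], [0, -1.8, 2.92, 0, 0, 0]]]'; python3 steer.py '[[[0, -0.02, 0.2, 0, 0, 0], [0, -0.04, 0.4, 0, 0, 0], [0, -0.04, 0.56, 0, 0, 0], [0, -0.04, 0.64, 0, 0, 0], [0, -0.04, 0.64, 0, 0, 0]]]'; python3 steer.py '[[[0, 0, 0, 0, 0, 0], [0, 0, 0, 0, 0, 0], [0, 0, 0, 0, 0, 0], [0, 0, 0, 0, 0, 0]]]'
```

```text
time_s: 34.85
eef_pos: [445.7, 23.2, 259.9]
ee_rot: [0.001, 0.698, 0.717, 0.001]
force: [10.3, 7.5, -0.8]
grip_width: 0.107
grip_force: 25.7
time_s: 35.35
eef_pos: [443.9, 23.0, 228.9]
ee_rot: [-0.0, 0.697, 0.717, -0.0]
force: [-4.2, 6.0, 14.0]
grip_width: 0.104
grip_force: 27.2
time_s: 35.75
eef_pos: [443.9, 23.0, 229.2]
ee_rot: [0.0, 0.697, 0.717, -0.0]
force: [-4.2, 5.9, 11.3]
grip_width: 0.102
grip_force: 27.0
```

Converted, -160 mm is -3.2, -120 mm is -2.4.

```bash
python3 steer.py '[[[0, 0, 0, 0, 0, 0], [0, 0, 0, 0, 0, 0], [0, 0, 0, 0, 0, 0], [0, 0, -0.6, 0, 0, 0], [0, 0, -1.5, 0, 0, 0], [0, -0.4, -2.4, 0, 0, 0], [0, -1.2, -3.2, 0, 0, 0], [0, -1.2, -3.2, 0, 0, 0]]]' 0.5; python3 steer.py '[[[0.9, 0, 0, 0, 0, 0], [1.8, 0, 0, 0, 0, 0], [2.7, -0.4, 0, 0, 0, 0], [3.6, -0.8, 0, 0, 0, 0], [4.4, -1.2, 0, 0, 0, 0], [4.4, -1.2, 0, 0, 0, 0]]]'; python3 steer.py '[[[0.9, 0, 0, 0, 0, 0], [1.8, 0, 0, 0, 0, 0], [2.7, 0, 0, 0, 0, 0], [2.7, 0, 0, 0, 0, 0], [2.7, 0, 0, 0, 0, 0]]]'; python3 - <<'E'
from h import *
for n in("top","scene"): cv2.imwrite(f"pics/{n}3.png",ctrl.capture(n)[:,:,::-1])
a,b=cv2.imread("pics/top3.png"),cv2.imread("pics/scene3.png")
cv2.imwrite("pics/z10.png",np.hstack([tile(a,70,90,460,290,.87),tile(b,145,90,330,208,400/330)[:252]])if 0 else np.hstack([cv2.resize(a[60:400,60:560],(470,320)),cv2.resize(b[90:410,150:480],(330,320))]))
print([onz("top",*p,75) for p in((262.5,334),(331,332.3))])
E
```

```text
time_s: 36.55
eef_pos: [382.0, 21.4, 391.8]
ee_rot: [0.003, 0.697, 0.717, 0.001]
force: [0.2, -0.2, -0.3]
grip_width: 0.501
grip_force: 0.0
time_s: 37.15
eef_pos: [315.7, 242.7, 387.5]
ee_rot: [-0.0, 0.695, 0.719, -0.001]
force: [0.5, 0.2, -0.8]
grip_width: 0.5
grip_force: 0.0
time_s: 37.65
eef_pos: [314.6, 374.5, 386.9]
ee_rot: [0.0, 0.697, 0.717, -0.001]
force: [0.7, -0.5, -0.8]
grip_width: 0.498
grip_force: 0.0
[array([441.538,  86.418,  75.   ]), array([442.636, -39.808,  75.   ])]
```

View pics/z10.png

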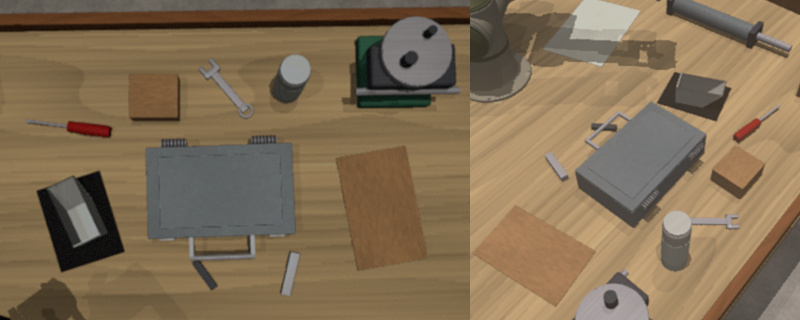

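The lid is shut, the bin stands empty on its mat, the sheet is empty and the other things are in place. I check the lid against the first picture, then hand in.

```bash
python3 - <<'E'
from h import *
for n,(u,v,w,h) in (("top",(205,195,180,190)),("scene",(240,180,160,135))):
    a,b=[cv2.imread(f"pics/{n}{k}.png")[v:v+h,u:u+w].mean(2).astype(np.float32) for k in(0,3)]
    print(n,np.abs(a-b).mean(),cv2.phaseCorrelate(a,b))
print(ctrl.sense()["force"]); print(ctrl.finish_job())
E
```

```text
top 1.8612671 ((0.02963521966981375, -0.02401718693680266), 1.0008885224660238)
scene 1.2956945 ((0.0012106834889351603, 0.49951768581802014), 1.0099448062755443)
[-0.005 -1.091 -0.318]
the job is handed in; nothing more can be done
None
```

The job is handed in at about 38 s of the 210 s allowed: 4 fittings are in the wide bay, both blocks lie flat and groove up in the narrow bay, the empty bin stands upright on its mat, the lid is shut, and the bystanders look undisturbed in the last pictures; the judge's verdict was not returned.

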